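Push the lunch tray into the locating corner

TASK

Push the black lunch tray along the table into the locating corner, so that one long side lies flush against the steel rail and one short end is up against the blue stop. Only push it: it must stay flat on the table, never lifted or tipped. Leave the bowl, the stack of purple cups and the bottle where they stand, and finish with the hand clear of the tray.

Things in the scene. Friction and masses are not known exactly. Their poses are not given: they have to be found in the camera images.
- tray: Loose stiff lunch tray: black, flat clear lid, rice, egg and meatballs showing. Box 110 mm (x) by 160 mm (y) by 40 mm high, about 0.35 kg, slides on the table. Origin: centre of its underside, z up. Starts on the robot's side of the rail, short of the stop, its y within 0.45 rad of the rail.
- corner: Fixed L on the table, 30 mm high, within 0.15 rad of the world axes. Origin: inner corner of the two faces, at table height. Steel rail: face on this frame's plane x = 0, facing -x (the robot), 325 mm long towards -y, 12 mm thick. Blue stop: face on y = 0, facing -y (robot's right), 120 mm long towards -x, 14 mm thick. Seated tray: centre at x -55, y -80 mm.
- bowl: Loose steel seasoning bowl, empty, 100 mm across, 50 mm high; a bystander. Origin: centre of its underside.
- cups: Loose nested stack of purple food cups, 64 mm across, 58 mm high; a bystander. Origin: centre of its underside.
- bottle: Loose amber glass sauce bottle with a red cap, 50 mm across, 150 mm high, upright; a bystander. Origin: centre of its underside.
Things that resemble listed ones, but are neither listed nor needed, are in the scene too. Of the things like the tray, leave any that is orange or turquoise; of the rest the larger one is meant.

How it is judged:
By the outcome, as a careful person would: the job done as asked, in the order asked, and still so for the second after the job is handed in, with the robot touching nothing.
It also fails if it takes over 61 s, if anything falls off the work surface, if the arm or the gripper's body presses on something with over 40 N, if the wrist force passes 120 N, or if a joint passes its speed limit or range.

ROBOT

A 7-joint arm with a two-finger parallel gripper is mounted at the origin on the work surface. World frame = base frame: x ahead of the robot, y to its left, z up, the work surface at z = 0. Lengths are in m, angles in rad, forces in N, time in s.
With the tool pointing down it reaches from about 0.4 to 0.85 m from the base axis. Payload 10.4 kg.
Tool frame: the origin (TCP) lies at the very end of the fingers, on their centre line; the grasp point (between the pads) lies 19 mm behind it (manip.grip_point_offset is the distance from the TCP to the grasp point, in m); z points along the fingers, y is the line along which they close (so a half turn about z gives the same grasp; the last joint's range is limited). The gripper opens to 85 mm and grips with 20 to 120 N. Pads are 22 mm wide; open, the fingers measure 114 mm over their backs; the gripper's body (76 mm by 85 mm) begins 54 mm behind the grasp point. The pads swing forward as they close: fully open they stand 13 mm farther back than shut.
Start: joints at [-1.335, 0.332, -0.065, 1.46, 0.022, 1.35, -0.088], TCP at [0.16, 0.604, 0.231] pointing down, gripper open.
Joint ranges: [-2.6, 2.6], [-0.5, 2.12], [-1.47, 1.34], [0.16, 2.42], [-1.27, 4.41], [0.06, 2.06], [-2.6, 2.6]. Speed limits (rad/s): [2.22, 2.22, 2.79, 2.79, 3.14, 3.14, 3.14].

INTERFACE

Orientations are given as a unit quaternion [x, y, z, w].
In Python, from workcell import manip gives the robot as it stands. The module is installed in compiled form; this text tells all that it offers.
- The arm moves only by the tool step_arm, never from a script. Its argument "moves" is a list of rows, each a list of 7 numbers: the closure, from 0 (fully open) to 1 (shut), then the shift along the world's x, y, z in mm, then the turn, a rotation vector about the world's x, y, z in rad. In form: [[grip, tx, ty, tz, ax, ay, az], ...]. A call has 1 to 10 rows; each row is the pose to reach, as a shift and turn from the pose commanded when the call began; what a row does not reach only later rows make up. A row lasts 1/10 s, in which the tool goes at most 50 mm and 8.59 degrees, less where a joint would pass 70% of its speed; a pose out of reach is approached as far as the arm can. A call with a gripper value outside its range is refused whole. The fingers move at their own pace and stop on an object; "grip_force" is the grip in N (left out, the last holds). Time passes only in rows, so rows that repeat a pose let the fingers close. It gives the time, the measured TCP pose, the force, the opening and the grip force at its end, in the units of the state.
- manip.get_obs(): the state, without advancing time (a new reading comes with each control period).
- manip.camera(name): name is "scene" or "top" or "wrist"; returns a dict with "image" (400x640x3 uint8, blue, green, red), "K" (3x3 intrinsics, pixels), "dist_coeffs" ([k1, k2, p1, p2, k3] as OpenCV has them; the pictures are not rectified), "rvec" (rotation vector, rad) and "tvec" (3), from world to camera coordinates, as OpenCV has them; the wrist camera has in their place "mount" (4x4, takes a point from camera to tool coordinates, whose origin is the TCP and whose axes are the flange's). Camera axes: x right, y down, z forward; pixel columns grow to the right and rows downward; lengths in m; the calibration is good to about 2 mm. A picture is of the moment at which its call begins: read the wrist's pose just before it. There is no depth.
- manip.hand_in(): hands the job in; it is judged then, once.
The state is a dict: "clock": time; "joint_pos": joint angles; "joint_velocities": joint speeds; "tau": joint torques, N m; "position": TCP position; "ee_rot": TCP orientation; "ft_force": force on the tool from outside, world axes, zero at the start; "torque": the same for the moment, N m; "grip_width": opening from 0.0 (shut) to 1.0 (fully open); "grasp_force": force on a finger pad.
Only numpy, scipy, OpenCV 4.12 (cv2) and the standard library are available. Lean on these libraries where they do the work, as an engineer would, in place of code of your own. Each camera call takes 0.05 s, during which the arm holds its last target. There are 200 camera calls.

## Working session

There is one attempt and no reset: what is moved stays moved. The work goes in short steps, Python scripts to look and compute and a tool call to move; the robot and the scene stay as the last step left them, time stands still between calls to the robot, and variables do not carry over. Pictures are saved under pics/ and viewed, at most 10 in all, crops included, and the job is handed in when it is done.

Besides the shell and the picture viewer there is one more tool, called after "Emit:" by a JSON object that holds its "name" and its "arguments". step_arm: Moves the arm, as the interface text tells. Its arguments: {"type":"object","properties":{"moves":{"type":"array","items":{"type":"array","items":{"type":"number"}}},"grip_force":{"type":"number"}},"required":["moves"]}

```bash
mkdir -p pics; cat > h.py <<'E'
import numpy as np, cv2
from workcell import manip
def ray(c,px,z):
    R=cv2.Rodrigues(np.array(c["rvec"],float))[0];t=np.array(c["tvec"],float).ravel()
    p=cv2.undistortPoints(np.array(px,float).reshape(-1,1,2),np.array(c["K"]),np.array(c["dist_coeffs"])).reshape(-1,2)
    d=np.c_[p,np.ones(len(p))]@R; o=-R.T@t
    s=(z-o[2])/d[:,2]
    return o+s[:,None]*d
def proj(c,P):
    return cv2.projectPoints(np.array(P,float),np.array(c["rvec"],float),np.array(c["tvec"],float),np.array(c["K"]),np.array(c["dist_coeffs"]))[0].reshape(-1,2)
E
python3 - <<'E'
from h import *
for n in("scene","top"):
    c=manip.camera(n); cv2.imwrite(f"pics/{n}0.png",c["image"])
o=manip.get_obs();print(o["position"],o["ee_rot"],o["ft_force"])
E
```

```text
[0.15984103 0.60385245 0.23059797] [ 1.29002739e-01  9.91644022e-01 -6.50983378e-04 -6.13717131e-05] [ 0.17267017 -0.87852093 -0.07924229]
```

View pics/top0.png

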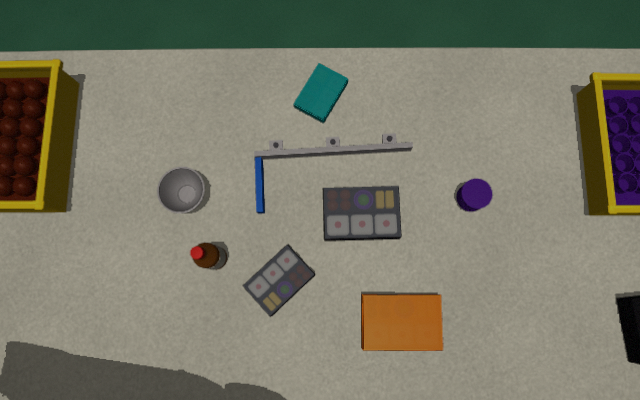

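View pics/scene0.png

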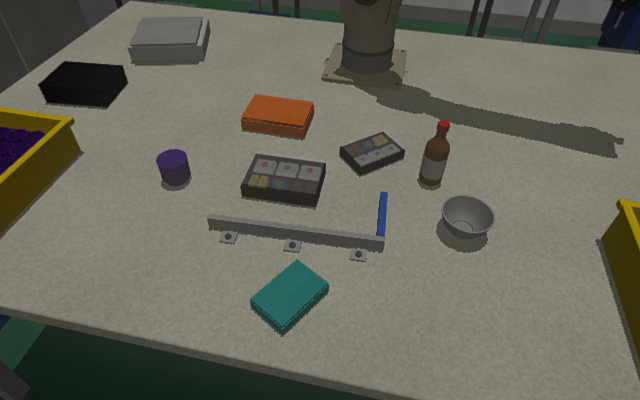

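The top view shows the larger black tray at about (362,213), with the small look-alike at (279,280). The rail runs from (257,155) to (411,146), and the blue stop is at (260,185). The bowl (182,190), bottle (205,255) and cups (474,195) are well away from the tray's path. The scene view agrees.

```bash
python3 - <<'E'
from h import *
T=manip.camera("top");S=manip.camera("scene")
im=T["image"];si=S["image"]
cv2.imwrite("pics/crop.png",np.hstack([cv2.resize(im[135:245,245:425],None,fx=4.4,fy=4.4,interpolation=cv2.INTER_NEAREST)]))
def traymask(im,x0,x1,y0,y1):
    h=im[y0:y1,x0:x1].astype(int); g=h.max(2)
    m=np.uint8(g<95)*255
    m=cv2.morphologyEx(m,cv2.MORPH_OPEN,np.ones((2,2)))
    cs=cv2.findContours(m,cv2.RETR_EXTERNAL,cv2.CHAIN_APPROX_NONE)[0]
    c=max(cs,key=cv2.contourArea); return cv2.convexHull(c).reshape(-1,2)+[x0,y0]
h=traymask(im,310,415,175,255)
r=cv2.minAreaRect(h.astype(np.float32));print("tray px",r)
b=cv2.boxPoints(r)
for z in(0,.04):
    p=ray(T,b,z);print(z,p[:,:2].round(4).tolist(),p.mean(0).round(4),np.linalg.norm(np.diff(p,axis=0),axis=1).round(4))
print("cam",ray(T,[[320,200]],0), (-cv2.Rodrigues(np.array(T["rvec"],float))[0].T@np.array(T["tvec"],float).ravel()))
hs=traymask(si,230,335,145,215)
ap=cv2.approxPolyDP(hs.astype(np.int32),3,True).reshape(-1,2);print("scene hull",ap.tolist())
for z in(0,.04): print(z,ray(S,ap,z)[:,:2].round(3).tolist())
# blue stop
hsv=cv2.cvtColor(im,cv2.COLOR_BGR2HSV);m=cv2.inRange(hsv,(100,120,60),(125,255,255));m[:, :245]=0;m[:,275:]=0
m[:140]=0;m[230:]=0
c=max(cv2.findContours(m,cv2.RETR_EXTERNAL,cv2.CHAIN_APPROX_NONE)[0],key=cv2.contourArea)
b=cv2.boxPoints(cv2.minAreaRect(c));print("stop",b.tolist())
for z in(0,.03): print(z,ray(T,b,z)[:,:2].round(4).tolist())
# rail columns
for x in range(275,411,27): print(x,im[140:165,x].mean(1).astype(int).tolist())
for n,(u,v) in dict(bowl=(182,190),cups=(474,195),bottle=(205,255)).items(): print(n,ray(T,[[u,v]],0.04)[0].round(3))
E
```

```text
tray px ((362.500732421875, 214.0262908935547), (53.007957458496094, 77.86776733398438), 88.49256896972656)
0 [[0.6212, -0.0198], [0.6253, -0.1883], [0.5103, -0.1878], [0.5064, -0.0228]] [ 0.5658 -0.1047  0.    ] [0.1685 0.1149 0.165 ]
0.04 [[0.6126, -0.0205], [0.6165, -0.1821], [0.5062, -0.1817], [0.5024, -0.0233]] [ 0.5594 -0.1019  0.04  ] [0.1617 0.1103 0.1584]
cam [[ 5.96036836e-01 -1.36352803e-02 -1.11022302e-16]] [ 0.40702913 -0.03575851  0.99172656]
scene hull [[256, 155], [326, 164], [316, 210], [242, 199], [241, 187]]
0 [[0.48, -0.192], [0.474, -0.026], [0.621, -0.017], [0.625, -0.175], [0.591, -0.189]]
0.04 [[0.526, -0.173], [0.52, -0.018], [0.658, -0.009], [0.662, -0.157], [0.63, -0.171]]
stop [[254.42478942871094, 157.0174102783203], [261.4183654785156, 156.8054962158203], [263.08807373046875, 211.9064178466797], [256.0945129394531, 212.1183319091797]]
0 [[0.6925, 0.1304], [0.6929, 0.1151], [0.5704, 0.1085], [0.5699, 0.1235]]
0.03 [[0.6838, 0.1254], [0.6842, 0.1105], [0.5654, 0.1041], [0.565, 0.1187]]
275 [134, 121, 84, 55, 56, 55, 50, 73, 115, 128, 127, 125, 128, 129, 113, 65, 52, 53, 80, 123, 138, 142, 144, 143, 144]
302 [145, 149, 149, 149, 147, 144, 143, 132, 113, 125, 123, 126, 132, 116, 51, 53, 63, 109, 148, 150, 147, 146, 147, 146, 142]
329 [129, 130, 130, 129, 131, 128, 128, 125, 122, 124, 129, 112, 58, 52, 53, 98, 145, 148, 145, 143, 143, 147, 149, 148, 147]
356 [148, 143, 142, 144, 140, 124, 121, 123, 125, 124, 104, 48, 52, 72, 115, 141, 143, 144, 143, 141, 144, 145, 145, 142, 143]
383 [127, 127, 124, 127, 128, 121, 122, 128, 113, 49, 52, 52, 95, 145, 145, 147, 149, 145, 148, 144, 145, 148, 147, 145, 146]
410 [141, 143, 134, 123, 125, 125, 121, 89, 47, 54, 71, 117, 146, 142, 142, 142, 142, 142, 141, 145, 143, 141, 140, 142, 141]
bowl [0.61  0.273 0.04 ]
cups [ 0.598 -0.334  0.04 ]
bottle [0.475 0.219 0.04 ]
```

View pics/crop.png

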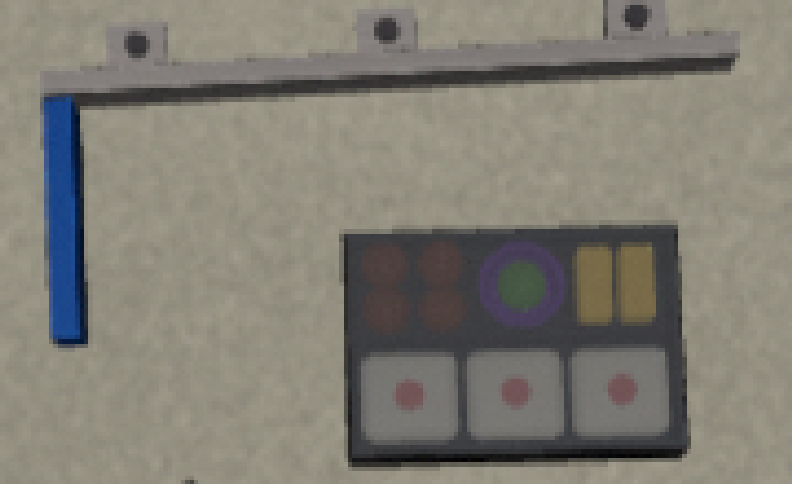

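```bash
cat > fit.py <<'E'
from h import *
T=manip.camera("top")
u=[275,302,329,356,383,410]
A=ray(T,np.c_[u,[154.6,153.4,151.5,150.2,148.4,147.0]],.03)
B=ray(T,np.c_[u,[158,156.8,154.7,153.5,151.7,150.3]],0)
for P in(A,B):
    k=np.polyfit(P[:,1],P[:,0],1); print("rail x=%.4f*y+%.4f"%tuple(k), "res",np.abs(np.polyval(k,P[:,1])-P[:,0]).max())
t=ray(T,[[323.6,188.6],[398.6,186.8],[400.9,237.7],[324.5,239.1]],.04)
print(t.round(4),t.mean(0),"ang",np.arctan((t[0,0]-t[1,0])/(t[0,1]-t[1,1])),np.arctan((t[3,0]-t[2,0])/(t[3,1]-t[2,1])))
s=ray(T,[[262.5,160],[264,208]],.03);print("stop face",s)
E
python3 fit.py
```

```text
rail x=-0.0565*y+0.6933 res 0.0005000082424470031
rail x=-0.0572*y+0.6947 res 0.0006349358923017911
[[ 0.6125 -0.022   0.04  ]
 [ 0.6159 -0.1777  0.04  ]
 [ 0.5099 -0.1793  0.04  ]
 [ 0.5074 -0.0238  0.04  ]] [ 0.56139846 -0.10068846  0.04      ] ang -0.021753994321742322 -0.015785432349349763
stop face [[0.67718496 0.10802372 0.03      ]
 [0.57367222 0.10239449 0.03      ]]
```

Emit:
{"name": "step_arm", "arguments": {"moves": [[0, 260, -354, 0, 0, 0, 0.316], [0, 260, -354, 0, 0, 0, 0.316], [0, 260, -354, 0, 0, 0, 0.316], [0, 260, -354, 0, 0, 0, 0.316], [0, 260, -354, 0, 0, 0, 0.316], [0, 260, -354, 0, 0, 0, 0.316], [0, 260, -354, 0, 0, 0, 0.316], [0, 260, -354, 0, 0, 0, 0.316], [0, 260, -354, 0, 0, 0, 0.316], [0, 260, -354, 0, 0, 0, 0.316]]}}

```text
clock: 1.25
position: [0.4232, 0.245, 0.2316]
ee_rot: [-0.024, 1.0, -0.0, 0.001]
ft_force: [0.3, 0.3, -0.4]
grip_width: 1.002
grasp_force: 0.0
```

Emit:
{"name": "step_arm", "arguments": {"moves": [[0, 45, -350, 0, 0, 0, 0], [0, 45, -350, 0, 0, 0, 0], [0, 45, -350, 0, 0, 0, 0], [0, 45, -350, 0, 0, 0, 0], [0, 45, -350, 0, 0, 0, 0], [0, 45, -350, 0, 0, 0, 0], [0, 45, -350, 0, 0, 0, 0], [0, 45, -350, 0, 0, 0, 0], [0, 45, -350, 0, 0, 0, 0], [0, 45, -350, 0, 0, 0, 0]]}}

```text
clock: 2.25
position: [0.465, -0.0982, 0.2312]
ee_rot: [-0.03, 1.0, 0.0, -0.0]
ft_force: [0.3, 0.3, 0.6]
grip_width: 0.997
grasp_force: 0.0
```

Emit:
{"name": "step_arm", "arguments": {"moves": [[0, 0, 0, -50, 0, 0, 0], [0, 0, 0, -100, 0, 0, 0], [0, 0, 0, -150, 0, 0, 0], [0, 0, 0, -180, 0, 0, 0], [0, 0, 0, -200, 0, 0, 0], [0, 0, 0, -210, 0, 0, 0], [0, 0, 0, -213, 0, 0, 0], [0, 0, 0, -213, 0, 0, 0]]}}

```text
clock: 3.05
position: [0.4654, -0.0991, 0.0188]
ee_rot: [-0.029, 1.0, 0.0, 0.0]
ft_force: [-0.2, -0.0, 0.3]
grip_width: 0.999
grasp_force: 0.0
```

Emit:
{"name": "step_arm", "arguments": {"moves": [[0, 0, 0, -11, 0, 0, 0], [0, 10, 1, -11, 0, 0, 0], [0, 20, 1, -11, 0, 0, 0], [0, 28, 2, -11, 0, 0, 0], [0, 36, 2, -11, 0, 0, 0], [0, 44, 3, -11, 0, 0, 0], [0, 52, 3, -11, 0, 0, 0], [0, 60, 3, -11, 0, 0, 0], [0, 68, 4, -11, 0, 0, 0], [0, 68, 4, -11, 0, 0, 0]]}}

```text
clock: 4.05
position: [0.5344, -0.0955, 0.0074]
ee_rot: [-0.029, 1.0, -0.0, 0.001]
ft_force: [0.0, -0.0, 0.1]
grip_width: 0.999
grasp_force: 0.0
```

```bash
python3 - <<'E'
from h import *
o=manip.get_obs();print(o["position"],o["ft_force"],o["torque"])
c=manip.camera("top"); cv2.imwrite("pics/t2.png",cv2.resize(c["image"][120:260,220:440],None,fx=3.6,fy=3.6))
E
```

```text
[ 0.53435469 -0.0955219   0.00744109] [ 0.04820723 -0.01318776  0.13241305] [0.00380927 0.03515959 0.04402475]
```

View pics/t2.png

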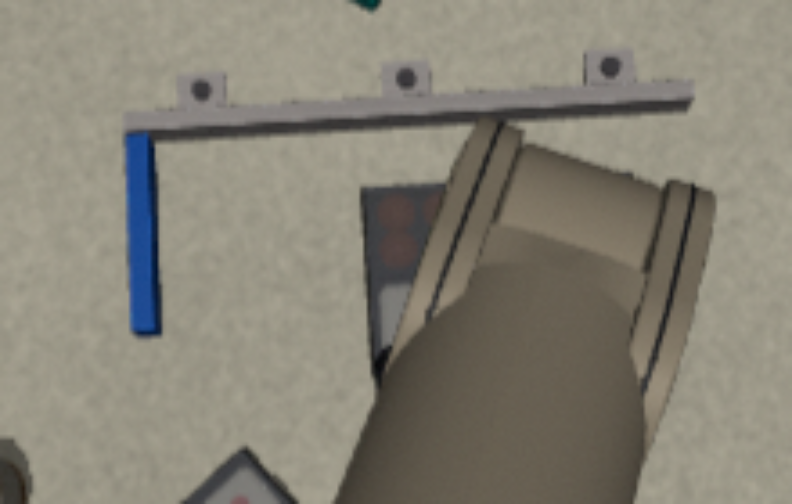

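The tray's left-rear corner moved from (323.6,188.6) to (320.6,172), about 35 mm as planned. I'll keep pushing towards the rail.

Emit:
{"name": "step_arm", "arguments": {"moves": [[0, 8, 0, 0, 0, 0, 0], [0, 16, 1, 0, 0, 0, 0], [0, 24, 1, 0, 0, 0, 0], [0, 30, 2, 0, 0, 0, 0], [0, 35, 2, 0, 0, 0, 0], [0, 38, 2, 0, 0, 0, 0], [0, 38, 2, 0, 0, 0, 0]]}}

```text
clock: 4.8
position: [0.5715, -0.0938, 0.0074]
ee_rot: [-0.029, 1.0, -0.0, 0.0]
ft_force: [-0.0, 0.8, -0.0]
grip_width: 1.001
grasp_force: 0.0
```

Emit:
{"name": "step_arm", "arguments": {"moves": [[0, 1, 0, 0, 0, 0, 0], [0, 2, 0, 0, 0, 0, 0], [0, 2, 0, 0, 0, 0, 0]]}}

```text
clock: 5.1
position: [0.5728, -0.0938, 0.0073]
ee_rot: [-0.029, 1.0, 0.0, -0.0]
ft_force: [-1.2, -0.8, 1.1]
grip_width: 1.0
grasp_force: 0.8
```

Emit:
{"name": "step_arm", "arguments": {"moves": [[0, 1, 0, 0, 0, 0, 0], [0, 2, 0, 0, 0, 0, 0], [0, 2, 0, 0, 0, 0, 0]]}}

```text
clock: 5.4
position: [0.5752, -0.0938, 0.0074]
ee_rot: [-0.029, 1.0, 0.0, 0.0]
ft_force: [-0.9, -0.1, -0.3]
grip_width: 1.0
grasp_force: 0.5
```

Emit:
{"name": "step_arm", "arguments": {"moves": [[0, 1, 0, 0, 0, 0, 0], [0, 2, 0, 0, 0, 0, 0], [0, 2, 0, 0, 0, 0, 0]]}}

```text
clock: 5.7
position: [0.5772, -0.0938, 0.0073]
ee_rot: [-0.029, 1.0, -0.0, 0.0]
ft_force: [-0.8, -0.6, 0.1]
grip_width: 1.0
grasp_force: 0.3
```

Emit:
{"name": "step_arm", "arguments": {"moves": [[0, 1, 0, 0, 0, 0, 0], [0, 2, 0, 0, 0, 0, 0], [0, 2, 0, 0, 0, 0, 0]]}}

```text
clock: 6.0
position: [0.5776, -0.0938, 0.0071]
ee_rot: [-0.028, 1.0, 0.0, -0.002]
ft_force: [-8.5, 1.8, 6.4]
grip_width: 0.997
grasp_force: 4.2
```

Emit:
{"name": "step_arm", "arguments": {"moves": [[0, 1, 0, 0, 0, 0, 0], [0, 1, 0, 0, 0, 0, 0]]}}

```text
clock: 6.2
position: [0.5776, -0.0939, 0.0069]
ee_rot: [-0.028, 1.0, 0.001, -0.002]
ft_force: [-12.7, 0.7, 8.0]
grip_width: 0.998
grasp_force: 6.5
```

Emit:
{"name": "step_arm", "arguments": {"moves": [[0, -15, -1, 0, 0, 0, 0], [0, -45, -3, 10, 0, 0, 0], [0, -50, -3, 60, 0, 0, 0], [0, -70, -50, 110, 0, 0, 0], [0, -90, -100, 150, 0, 0, 0], [0, -100, -150, 180, 0, 0, 0], [0, -100, -190, 180, 0, 0, 0], [0, -100, -200, 180, 0, 0, 0]]}}

```text
clock: 7.0
position: [0.48, -0.2963, 0.1897]
ee_rot: [-0.028, 1.0, -0.0, 0.002]
ft_force: [-0.1, -0.6, -0.6]
grip_width: 0.997
grasp_force: 0.0
```

```bash
python3 - <<'E'
from h import *
o=manip.get_obs();print(o["position"],o["ft_force"],np.round(o["joint_pos"],2))
c=manip.camera("top"); cv2.imwrite("pics/t3.png",cv2.resize(c["image"][120:260,220:440],None,fx=3.6,fy=3.6))
E
```

```text
[ 0.48002381 -0.29629075  0.18966471] [-0.10167795 -0.59692077 -0.60926482] [-0.16  0.26  0.75  1.72 -0.19  1.23  2.26]
```

View pics/t3.png

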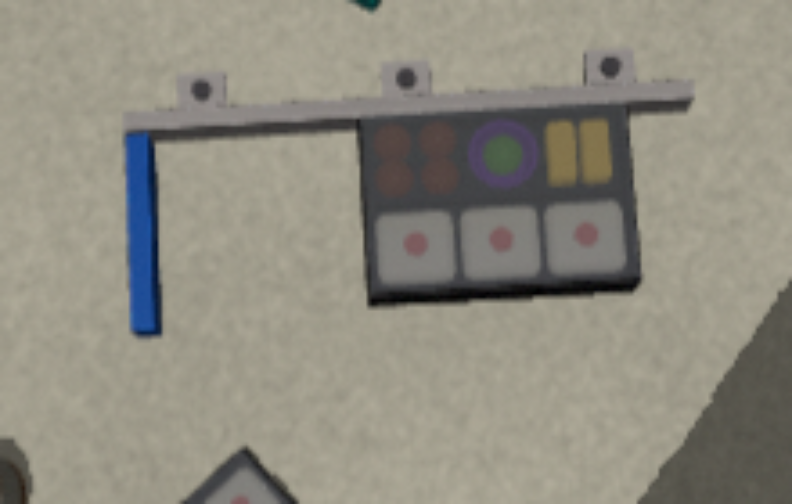

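The tray's long side is flush along the rail from (358,120) to (628,108) in the crop, and the gap to the stop is still open.

```bash
python3 - <<'E'
from h import *
T=manip.camera("top")
p=np.array([[358,120],[628,108],[638,280],[370,293]])/3.6+[220,120]
t=ray(T,p-.36,.04);print(t.round(4),t.mean(0))
E
```

```text
[[ 0.6892 -0.0125  0.04  ]
 [ 0.6961 -0.1706  0.04  ]
 [ 0.5934 -0.1734  0.04  ]
 [ 0.5862 -0.0195  0.04  ]] [ 0.64124067 -0.09399696  0.04      ]
```

Emit:
{"name": "step_arm", "arguments": {"moves": [[0.5, 50, 0, 10, 0, 0, 0.15], [0.5, 90, 20, 10, 0, 0, 0.3], [0.5, 130, 40, 10, 0, 0, 0.45], [0.5, 160, 55, 10, 0, 0, 0.6], [0.5, 160, 55, 10, 0, 0, 0.75], [0.5, 160, 55, 10, 0, 0, 0.9], [0.5, 160, 55, 10, 0, 0, 1.05], [0.5, 160, 55, 10, 0, 0, 1.2], [0.5, 160, 55, 10, 0, 0, 1.35], [0.5, 160, 55, 10, 0, 0, 1.5]]}}

```text
clock: 8.1
position: [0.6363, -0.2315, 0.1816]
ee_rot: [-0.485, 0.874, 0.016, -0.029]
ft_force: [0.4, 0.5, -2.5]
grip_width: 0.502
grasp_force: 0.0
```

Emit:
{"name": "step_arm", "arguments": {"moves": [[0.5, 0, 0, 0, 0, 0, 0], [0.5, 0, 0, 0, 0, 0, 0]]}}

```text
clock: 8.3
position: [0.6359, -0.2319, 0.1801]
ee_rot: [-0.483, 0.875, 0.017, -0.029]
ft_force: [0.8, -0.8, -0.8]
grip_width: 0.498
grasp_force: 0.0
```

```bash
python3 - <<'E'
from h import *
o=manip.get_obs();q=o["ee_rot"];print(o["position"],q,"phi",-2*np.arctan2(q[0],q[1]),np.round(o["joint_pos"],2))
E
```

```text
[ 0.63586712 -0.23188919  0.1801241 ] [-0.48310257  0.87490043  0.01734264 -0.02933209] phi 1.0090308323175332 [ 0.76  0.64 -0.77  1.27  0.43  1.46  2.6 ]
```

Emit:
{"name": "step_arm", "arguments": {"moves": [[0.5, 0, 0, 10, 0, 0, -0.15], [0.5, 0, 0, 10, 0, 0, -0.3], [0.5, 0, 0, 10, 0, 0, -0.45], [0.5, 0, 0, 10, 0, 0, -0.6], [0.5, 0, 0, 10, 0, 0, -0.75], [0.5, 0, 0, 10, 0, 0, -0.9], [0.5, 0, 0, 10, 0, 0, -1.05], [0.5, 0, 0, 10, 0, 0, -1.2], [0.5, 0, 0, 10, 0, 0, -1.35], [0.5, 0, 0, 10, 0, 0, -1.5]]}}

```text
clock: 9.3
position: [0.6359, -0.2325, 0.1913]
ee_rot: [0.246, 0.969, 0.031, -0.01]
ft_force: [0.0, 0.3, 0.1]
grip_width: 0.492
grasp_force: 0.0
```

```bash
cat > rot.py <<'E'
from h import *
import sys
from scipy.spatial.transform import Rotation as R
o=manip.get_obs();q=R.from_quat(o["ee_rot"]);phi=float(sys.argv[1])
t=R.from_euler('z',phi)*R.from_quat([0,1,0,0])
print(o["position"].round(4),"turn",(t*q.inv()).as_rotvec().round(4),np.round(o["joint_pos"],2),np.round(o["ft_force"],1))
E
python3 rot.py -1.514
```

```text
[ 0.6359 -0.2325  0.1913] turn [-0.0618  0.0302 -1.0157] [ 0.67  0.54 -0.52  1.31  0.2   1.37  1.24] [0.  0.3 0.1]
```

Emit:
{"name": "step_arm", "arguments": {"moves": [[0.5, 14, -2, 0, -0.009, 0.0045, -0.15], [0.5, 14, -2, 0, -0.018, 0.009, -0.3], [0.5, 14, -2, 0, -0.027, 0.0135, -0.45], [0.5, 14, -2, 0, -0.036, 0.018, -0.6], [0.5, 14, -2, 0, -0.046, 0.022, -0.75], [0.5, 14, -2, 0, -0.055, 0.027, -0.9], [0.5, 14, -2, 0, -0.062, 0.03, -1.016], [0.5, 14, -2, 0, -0.062, 0.03, -1.016], [0.5, 14, -2, 0, -0.062, 0.03, -1.016]]}}

```text
clock: 10.2
position: [0.6501, -0.2339, 0.1916]
ee_rot: [0.683, 0.731, 0.001, 0.001]
ft_force: [-0.3, -0.5, 0.2]
grip_width: 0.501
grasp_force: 0.0
```

```bash
python3 rot.py -1.514
```

```text
[ 0.6501 -0.2339  0.1916] turn [-0.0004  0.0021 -0.0116] [ 0.51  0.52 -0.34  1.3   0.17  1.34  0.24] [-0.3 -0.5  0.2]
```

Emit:
{"name": "step_arm", "arguments": {"moves": [[0.5, 0, 0, -50, 0, 0, -0.012], [0.5, 0, 0, -100, 0, 0, -0.012], [0.5, 0, 0, -140, 0, 0, -0.012], [0.5, 0, 0, -165, 0, 0, -0.012], [0.5, 0, 0, -180, 0, 0, -0.012], [0.5, 0, 0, -181, 0, 0, -0.012], [0.5, 0, 0, -181, 0, 0, -0.012]]}}

```text
clock: 10.9
position: [0.6508, -0.2339, 0.0112]
ee_rot: [0.688, 0.726, 0.001, 0.001]
ft_force: [0.2, 0.1, 0.6]
grip_width: 0.503
grasp_force: 0.0
```

```bash
python3 rot.py -1.514
```

```text
[ 0.6508 -0.2339  0.0112] turn [-0.0012  0.0027  0.0021] [ 0.5   0.68 -0.31  1.46  0.22  1.04  0.19] [0.2 0.1 0.6]
```

Emit:
{"name": "step_arm", "arguments": {"moves": [[0.5, -1, 20, 0, 0, 0, 0], [0.5, -2, 40, 0, 0, 0, 0], [0.5, -3, 48, 0, 0, 0, 0], [0.5, -3, 56, 0, 0, 0, 0], [0.5, -4, 64, 0, 0, 0, 0], [0.5, -4, 72, 0, 0, 0, 0], [0.5, -5, 80, 0, 0, 0, 0], [0.5, -5, 88, 0, 0, 0, 0], [0.5, -5, 96, 0, 0, 0, 0], [0.5, -6, 104, 0, 0, 0, 0]]}}

```text
clock: 11.9
position: [0.644, -0.1287, 0.0099]
ee_rot: [0.688, 0.726, 0.001, -0.0]
ft_force: [0.6, -2.6, 1.1]
grip_width: 0.503
grasp_force: 1.2
```

Emit:
{"name": "step_arm", "arguments": {"moves": [[0.5, 0, 8, 0, 0, 0, 0], [0.5, -1, 16, 0, 0, 0, 0], [0.5, -1, 24, 0, 0, 0, 0], [0.5, -2, 32, 0, 0, 0, 0], [0.5, -2, 40, 0, 0, 0, 0], [0.5, -3, 47, 0, 0, 0, 0], [0.5, -3, 53, 0, 0, 0, 0], [0.5, -3, 57, 0, 0, 0, 0], [0.5, -3, 59, 0, 0, 0, 0], [0.5, -3, 59, 0, 0, 0, 0]]}}

```text
clock: 12.9
position: [0.641, -0.0699, 0.0098]
ee_rot: [0.687, 0.726, 0.001, -0.0]
ft_force: [-0.3, 0.5, 0.2]
grip_width: 0.498
grasp_force: 0.0
```

Emit:
{"name": "step_arm", "arguments": {"moves": [[0.5, 0, 2, 0, 0, 0, 0], [0.5, 0, 4, 0, 0, 0, 0], [0.5, 0, 5, 0, 0, 0, 0], [0.5, 0, 5, 0, 0, 0, 0]]}}

```text
clock: 13.3
position: [0.641, -0.0652, 0.0099]
ee_rot: [0.688, 0.726, 0.001, -0.0]
ft_force: [-0.5, -0.6, -0.5]
grip_width: 0.5
grasp_force: 0.1
```

Emit:
{"name": "step_arm", "arguments": {"moves": [[0.5, 0, 1, 0, 0, 0, 0], [0.5, 0, 2, 0, 0, 0, 0], [0.5, 0, 2, 0, 0, 0, 0]]}}

```text
clock: 13.6
position: [0.641, -0.0632, 0.0099]
ee_rot: [0.688, 0.726, 0.001, -0.0]
ft_force: [-0.4, -1.1, 0.3]
grip_width: 0.5
grasp_force: 0.2
```

Emit:
{"name": "step_arm", "arguments": {"moves": [[0.5, 0, 1, 0, 0, 0, 0], [0.5, 0, 2, 0, 0, 0, 0], [0.5, 0, 2, 0, 0, 0, 0]]}}

```text
clock: 13.9
position: [0.641, -0.0611, 0.0099]
ee_rot: [0.688, 0.726, 0.001, -0.0]
ft_force: [-0.1, -0.1, -0.5]
grip_width: 0.496
grasp_force: 0.2
```

Emit:
{"name": "step_arm", "arguments": {"moves": [[0.5, 0, 1, 0, 0, 0, 0], [0.5, 0, 1, 0, 0, 0, 0]]}}

```text
clock: 14.1
position: [0.641, -0.0602, 0.0099]
ee_rot: [0.688, 0.726, 0.001, -0.0]
ft_force: [0.2, 0.1, 0.3]
grip_width: 0.502
grasp_force: 0.3
```

Emit:
{"name": "step_arm", "arguments": {"moves": [[0.5, 0, 1, 0, 0, 0, 0], [0.5, 0, 2, 0, 0, 0, 0], [0.5, 0, 2, 0, 0, 0, 0]]}}

```text
clock: 14.4
position: [0.6412, -0.06, 0.01]
ee_rot: [0.688, 0.726, 0.001, 0.001]
ft_force: [0.8, -4.8, -2.1]
grip_width: 0.498
grasp_force: 2.7
```

Emit:
{"name": "step_arm", "arguments": {"moves": [[0.5, 0, 1, 0, 0, 0, 0], [0.5, 0, 1, 0, 0, 0, 0]]}}

```text
clock: 14.6
position: [0.6413, -0.06, 0.01]
ee_rot: [0.688, 0.726, 0.0, 0.001]
ft_force: [1.9, -7.8, -1.4]
grip_width: 0.504
grasp_force: 3.9
```

```bash
python3 - <<'E'
from h import *
c=manip.camera("scene"); cv2.imwrite("pics/s4.png",cv2.resize(c["image"][120:280,190:420],None,fx=3.4,fy=3.4))
E
```

```text
(no output)
```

View pics/s4.png

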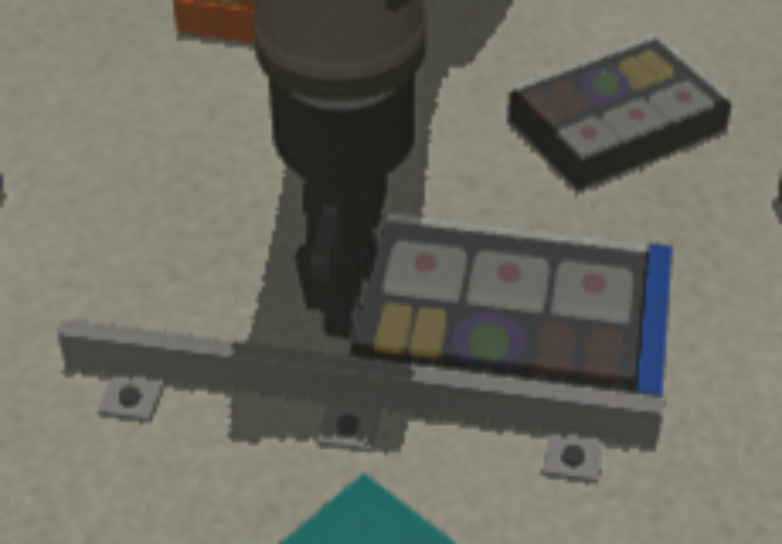

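The tray's end meets the blue stop at (645,310), and its long side lies along the rail. I'll retreat and check with the top camera.

Emit:
{"name": "step_arm", "arguments": {"moves": [[0.5, 1, -10, 0, 0, 0, 0], [0.5, 2, -40, 0, 0, 0, 0], [0.5, 3, -50, 40, 0, 0, 0], [0.5, 0, -80, 90, 0, 0, 0.1], [0.5, -30, -120, 130, 0, 0, 0.25], [0.5, -75, -140, 180, 0, 0, 0.4], [0.5, -120, -150, 180, 0, 0, 0.5], [0.5, -160, -160, 180, 0, 0, 0.5], [0.5, -180, -160, 180, 0, 0, 0.5], [0.5, -180, -160, 180, 0, 0, 0.5]]}}

```text
clock: 15.65
position: [0.4571, -0.2195, 0.1907]
ee_rot: [0.489, 0.872, 0.0, -0.0]
ft_force: [-0.0, -0.6, -0.5]
grip_width: 0.503
grasp_force: 0.0
```

```bash
python3 rot.py 0.057; python3 - <<'E'
from h import *
c=manip.camera("top"); cv2.imwrite("pics/t5.png",cv2.resize(c["image"][130:230,240:370],None,fx=6,fy=6,interpolation=cv2.INTER_NEAREST))
E
```

```text
[ 0.4571 -0.2195  0.1907] turn [-0.0000e+00 -9.0000e-04  1.0781e+00] [ 0.77  0.13 -0.44  1.8   0.06  1.22  0.86] [-0.  -0.6 -0.5]
```

View pics/t5.png

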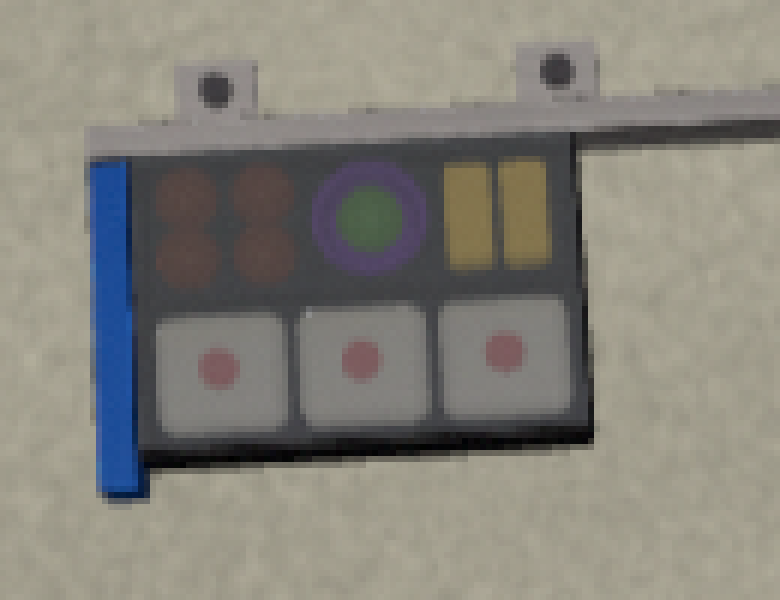

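The tray looks seated in both faces. I'll confirm with a gentle squeeze against the rail, since the taller tray could hide a small gap.

Emit:
{"name": "step_arm", "arguments": {"moves": [[0.5, 20, 40, 0, 0, 0, 0.14], [0.5, 40, 80, 0, 0, 0, 0.28], [0.5, 60, 120, 0, 0, 0, 0.42], [0.5, 75, 160, 0, 0, 0, 0.56], [0.5, 85, 200, 0, 0, 0, 0.7], [0.5, 93, 230, 0, 0, 0, 0.84], [0.5, 93, 230, 0, 0, 0, 0.98], [0.5, 93, 230, 0, 0, 0, 1.078], [0.5, 93, 230, 0, 0, 0, 1.078], [0.5, 93, 230, 0, 0, 0, 1.078]]}}

```text
clock: 16.7
position: [0.5544, 0.0132, 0.1898]
ee_rot: [-0.03, 1.0, 0.001, -0.001]
ft_force: [-0.1, -0.1, -0.3]
grip_width: 0.505
grasp_force: 0.0
```

```bash
python3 rot.py 0.057; python3 - <<'E'
from h import *
T=manip.camera("top");print(ray(T,[[290,245],[314,273]],.04))
t=ray(T,np.array([[140,452],[588,430]])/6+[240,130],.04);print(t)
E
```

```text
[0.5544 0.0132 0.1898] turn [-0.0023 -0.0019 -0.0021] [ 0.51  0.28 -0.72  1.67  0.19  1.26  1.38] [-0.1 -0.1 -0.3]
[[ 0.49551861  0.0463058   0.04      ]
 [ 0.43911665 -0.00266293  0.04      ]]
[[ 0.57752988  0.1024663   0.04      ]
 [ 0.58480869 -0.05169388  0.04      ]]
```

Emit:
{"name": "step_arm", "arguments": {"moves": [[0.5, -7, 0, -40, 0, 0, 0], [0.5, -7, 0, -85, 0, 0, 0], [0.5, -7, 0, -125, 0, 0, 0], [0.5, -7, 0, -155, 0, 0, 0], [0.5, -7, 0, -175, 0, 0, 0], [0.5, -7, 0, -180, 0, 0, 0], [0.5, -2, 0, -180, 0, 0, 0], [0.5, 6, 0, -180, 0, 0, 0], [0.5, 13, 0, -180, 0, 0, 0], [0.5, 14, 0, -180, 0, 0, 0]]}}

```text
clock: 17.75
position: [0.5699, 0.0126, 0.011]
ee_rot: [-0.03, 1.0, 0.001, 0.0]
ft_force: [-0.2, -0.3, -0.5]
grip_width: 0.501
grasp_force: 0.0
```

Emit:
{"name": "step_arm", "arguments": {"moves": [[0.5, 1, 0, 0, 0, 0, 0], [0.5, 2, 0, 0, 0, 0, 0], [0.5, 2, 0, 0, 0, 0, 0]]}}

```text
clock: 18.05
position: [0.57, 0.0126, 0.01]
ee_rot: [-0.031, 1.0, 0.001, -0.001]
ft_force: [0.2, -0.7, 1.2]
grip_width: 0.499
grasp_force: 0.0
```

Emit:
{"name": "step_arm", "arguments": {"moves": [[0.5, 1, 0, 0, 0, 0, 0], [0.5, 2, 0, 0, 0, 0, 0], [0.5, 2, 0, 0, 0, 0, 0]]}}

```text
clock: 18.35
position: [0.5714, 0.0124, 0.0098]
ee_rot: [-0.031, 1.0, 0.0, -0.002]
ft_force: [-3.9, -1.0, 3.0]
grip_width: 0.502
grasp_force: 2.3
```

Emit:
{"name": "step_arm", "arguments": {"moves": [[0.5, 1, 0, 0, 0, 0, 0], [0.5, 1, 0, 0, 0, 0, 0]]}}

```text
clock: 18.55
position: [0.5714, 0.0123, 0.0096]
ee_rot: [-0.031, 1.0, 0.0, -0.003]
ft_force: [-9.3, -0.6, 6.5]
grip_width: 0.498
grasp_force: 4.7
```

The tray is firmly against the rail. Now I'll retreat.

Emit:
{"name": "step_arm", "arguments": {"moves": [[0.5, -10, 0, 0, 0, 0, 0], [0.5, -22, 0, 0, 0, 0, 0], [0.5, -24, 0, 20, 0, 0, 0], [0.5, -24, 0, 70, 0, 0, 0], [0.5, -30, -10, 120, 0, 0, 0], [0.5, -50, -50, 160, 0, 0, 0], [0.5, -80, -100, 190, 0, 0, 0], [0.5, -100, -150, 200, 0, 0, 0], [0.5, -110, -200, 200, 0, 0, 0], [0.5, -110, -230, 200, 0, 0, 0]]}}

```text
clock: 19.55
position: [0.4633, -0.2102, 0.2108]
ee_rot: [-0.031, 1.0, -0.001, 0.0]
ft_force: [1.4, -0.1, -0.2]
grip_width: 0.497
grasp_force: 0.0
```

Emit:
{"name": "step_arm", "arguments": {"moves": [[0.5, 0, 0, 0, 0, 0, 0], [0.5, 0, 0, 0, 0, 0, 0]]}}

```text
clock: 19.75
position: [0.4639, -0.2094, 0.2093]
ee_rot: [-0.03, 1.0, 0.001, -0.001]
ft_force: [0.4, 0.8, 0.9]
grip_width: 0.5
grasp_force: 0.0
```

```bash
python3 - <<'E'
from h import *
c=manip.camera("top"); cv2.imwrite("pics/t6.png",c["image"][100:340,140:500].repeat(2,0).repeat(2,1))
E
```

```text
(no output)
```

View pics/t6.png

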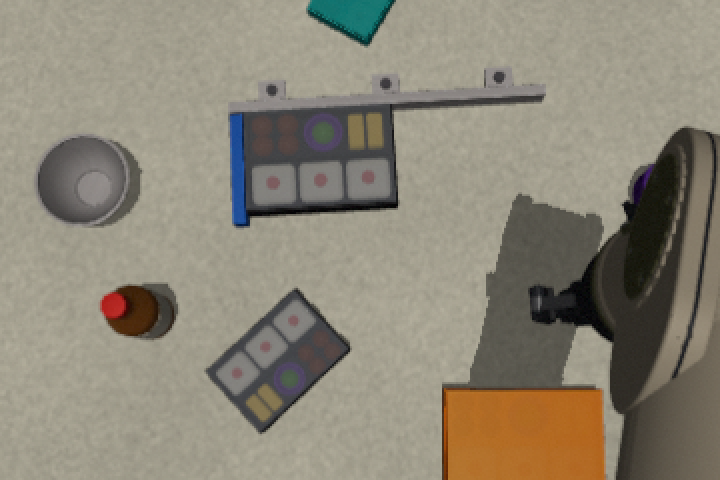

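The tray is seated with its corner at about (245,108). The bowl (84,180), bottle (130,310) and the visible edge of the cups (640,185) are where they were, and the hand is clear.

```bash
python3 -c "
from workcell import manip
print(manip.hand_in())"
```

```text
the job is handed in; nothing more can be done
None
```

The black tray is flush against the steel rail with one end against the blue stop. The bowl, cups and bottle were left where they stood, the hand is clear, and the job was handed in at about 20 s on the robot's clock.

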